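# Hold the hidden bolt head while the nut is run off

### The job

The nutrunner is turning the nut on the front of the grey bracket, but the bolt spins round with it. Lever the snap-shut cover off its catch with the blue flat screwdriver and swing it right open, lay the screwdriver back down on the bench, then reach down through the gap behind the front plate, grip the bolt's hex head and hold it from turning until the nut has backed off at least two turns (5 mm). Finish still gripping the head, with the bolt standing still, and leave the other loose things on the bench alone.

Things in the scene. Friction and masses are not known exactly. Their poses are not given: they have to be found in the camera images.
- fixture: fixed grey bracket on a dark base plate (x -156 to 55, y -87 to 87, 12 mm thick) with a short motor nutrunner clamped before it. Origin on the bench below the bolt head's centre; x points away from the runner, along the bolt; y left, z up. The runner lies along y = 0 from x = -33 back to -145, 43 mm thick, its clamp up to z = 106, its feet 37 mm to either side (all in mm)
- gap (a point): middle of the gap at the bracket's rim, at x = 8.5, y = 0, z = 120 of the fixture, axes as the fixture's. The gap runs along y between two upright plates 160 mm wide: front plate x -24.5 to -16.5, rear plate x 33.5 to 39.5 of the fixture, so it is 50 mm wide. Its floor is at z = 20; the end walls are only 52 mm high
- pry_slot (a point): middle of the slot for the screwdriver, on the front plate's face, at x = -24.5, y = -62, z = 114.5 of the fixture, axes as the fixture's. 11 mm high, between the cover's lip above and a pry tab below (26 mm wide along y, x -60.5 to -24.5, top at z = 109). The tip goes in level along +x; with the shank borne on the tab's outer edge, the tip goes up as the handle goes down
- cover (a joint): angle of the plain sheet-metal cover over the gap, rad: 0 shut, 2.7 right open, leaning back on its stop; it falls back there once past upright (1.6), and falls shut before. 3 mm thick, 160 mm wide, 87 mm from hinge to lip. A sprung ball catch keeps it shut: about 4.5 N of lift at the lip frees it within the first 0.1 rad; a driver merely lifted tends to turn in the fingers, so lever it on the tab
- cover_lip (a point): point under the cover's front edge, above the middle of the pry tab; shut, it is at x = -44.5, y = -62, z = 120 of the fixture: the lip overhangs the front plate by 20 mm. Moves with the cover
- cover_hinge (a point): middle of the cover's hinge line at the rear plate, x = 42.5, y = 0, z = 121.5 of the fixture; the hinge runs along the fixture's y, and the lip swings up and away from the runner
- bolt: steel hex bolt, turning with the nut at about 3 rad/s. Origin at its head's centre, 82 mm over the bench, 38 mm below the rim; axis = the fixture's x. Head 30 mm across flats, 35 over corners, 13 thick; 10 mm of collar lie between it and the front plate. The thread drags it round with 0.12 Nm: a firm grip (50 N) on two facing flats stops it and squares it to the fingers
- nut (a joint): how far the nut on the bracket's front has backed off along the bolt, m: 0 at first, 2.5 mm a turn, growing only while the head is held from turning; the runner then needs some 5 to 6 s for 5 mm. It does not go back
- screwdriver: flat screwdriver, 198 mm long, with a blue fluted handle, lying on the bench right of the fixture. Origin on the bench below its middle; tip at y = -99; blade 6 mm wide, 2 thick; shank 6 mm thick, its axis at z = 12, from y = -91 to -1; handle from y = -1 to 99, straight and 30 mm wide, 26 high from y = 39 to 87, slimmer towards the shank (slips there)
- spanner: combination spanner, 186 x 25 x 6 mm, flat on the bench; to be left alone. Origin under its middle, length along y
- block: beech block, 45 x 90 x 40 mm; to be left alone. Origin under its middle, length along y
- bearing: small ball bearing, 32 mm across, 9 mm high; to be left alone. Origin under its middle

How it is judged (in metres and radians):
On the way, in this order (a step that is already met when the one before it is completed fails the run):
1. the screwdriver levers the cover up off its catch (contact force between screwdriver and cover above 0.2 N and value of joint cover above 0.1 rad).
2. the cover is swung right open and the screwdriver lies on the bench, let go (value of joint cover above 2 rad and height (world z) of screwdriver below 0.02 m and contact force between the fingers and screwdriver below 0.1 N), for 0.1 s.
3. the fingers grip the bolt head and it stands still (contact force between the fingers and bolt above 5 N and angular speed of bolt below 0.15 rad/s), for 0.5 s.
At the end, for the whole second after the job is handed in: fingers press on the bolt head with over 5 N and it stands still (under 0.15 rad/s), the nut has backed off over 5 mm, the cover is open past 2 rad, and the screwdriver lies on the bench, not touched by the fingers (all of step 2 and all of step 3 and value of joint nut above 0.005 m); the arm keeps its last pose, push and grip.
It fails at once if a neighbour is pushed away more than 30 mm (distance of any of spanner, block, bearing from where it was at the start of the episode above 0.03 m).
It also fails if it takes over 64 s, if anything falls off the work surface, if the arm or the gripper's body presses on something with over 40 N, if the wrist force passes 120 N, or if a joint passes its speed limit or range.

### The arm

A 6-joint arm with a two-finger parallel gripper is mounted at the origin on a cart in front of the work surface, level with it; the furniture and walls round the work are solid. World frame = base frame: x ahead of the robot, y to its left, z up, the work surface at z = 0. Lengths are in m, angles in degrees, forces in N, time in s.
With the tool pointing down it reaches from about 0.3 to 0.75 m from the base axis. Payload 8.5 kg.
Tool frame: the origin (TCP) lies at the very end of the fingers, on their centre line; the grasp point (between the pads) lies 19 mm behind it (env.hold_point_z is the distance from the TCP to the grasp point, in m); z points along the fingers, y is the line along which they close (so a half turn about z gives the same grasp; the last joint's range is limited). The gripper opens to 85 mm and grips with 20 to 120 N. Pads are 22 mm wide; open, the fingers measure 114 mm over their backs; the gripper's body (76 mm by 85 mm) begins 54 mm behind the grasp point. The pads swing forward as they close: fully open they stand 13 mm farther back than shut.
Start: joints at [-86.018, 21.807, 74.336, -0, 83.858, -12.336], TCP at [0.155, -0.528, 0.231] pointing down, gripper open.
Joint ranges: [-178.18, 178.18], [-50.72, 133.34], [12.68, 142.11], [-81.47, 261.47], [9.98, 163.14], [-165.26, 165.26]. Speed limits (degrees/s): [136.94, 136.94, 180, 180, 180, 180].

### API

Orientations are given as a 3x3 rotation matrix whose columns are the frame's x, y, z axes.
In Python, from rig import env, optics gives the robot as it stands.
- The arm moves only by the shell command python3 -m jog 'ROWS' [OPENING] [FORCE]. ROWS is JSON, a list of rows, each an object with "linear": the shift along the tool's x, y, z in units of 40 mm (1.0 is 40 mm), a list of three; "roll": the turn about the tool's z in units of 5 degrees (1.0 is 5 degrees). A call has 1 to 12 rows; each row shifts and turns the commanded pose from where the row before left it, along the tool's axes as they then stand; what a row does not reach is not made up. A row lasts 1/12 s, in which the tool goes at most 41.7 mm and 7.16 degrees, less where a joint would pass 70% of its speed; a pose out of reach is approached as far as the arm can. A call is refused whole if a number of a shift passes 1 or a number of a turn 1, either way. A call with a gripper value outside its range is refused whole. OPENING is the opening, from -1 (shut) to 1 (fully open), set as the call begins (- or left out, the last holds). The fingers move at their own pace and stop on an object; FORCE is the grip in N (left out, the last holds). Time passes only in rows, so rows that do not move let the fingers close. It gives the time, the measured TCP pose, the force, the opening and the grip force at its end, in the units of the state.
- env.observe(): the state, without advancing time (a new reading comes with each control period).
- optics.get_image(name): name is "scene" or "side" or "wrist"; returns the picture (480x640x3 uint8, red, green, blue); there is no depth.
- optics.calibration(name): a dict with "fov_y" (degrees; the focal length in pixels is half the picture's height over the tangent of half this angle, whatever the lens; pixels are square), "cx", "cy" (the principal point, pixels), "T" (4x4, takes a point from camera to world coordinates). Camera axes: x right, y down, z forward; pixel columns grow to the right and rows downward; lengths in m; the calibration is good to about 2 mm. The wrist camera is an equidistant fisheye: a pixel r from the principal point sees the ray r / f radians off the axis. A picture is of the moment at which its call begins: read the wrist's pose just before it. calibration takes no time and is no camera call; for the wrist camera it gives the pose at the moment of the call.
- env.close_job(): hands the job in; it is judged then, once.
The state is a dict: "time_s": time; "q": joint angles; "qvel": joint speeds; "joint_efforts": joint torques, N m; "position": TCP position; "tool_rot": TCP orientation; "ft_force": force on the tool from outside, world axes, zero at the start; "wrist_torque": the same for the moment, N m; "grip_width": finger opening in m; "gripper_force": force on a finger pad.
Only numpy, scipy, OpenCV 4.12 (cv2) and the standard library are available. Lean on these libraries where they do the work, as an engineer would, in place of code of your own. Each camera call takes 0.05 s, during which the arm holds its last target. There are 200 camera calls.

## Working session

There is one attempt and no reset: what is moved stays moved. The work goes in short steps, Python scripts to look and compute and a shell command to move; the robot and the scene stay as the last step left them, time stands still between calls to the robot, and variables do not carry over. Pictures are saved under pics/ and viewed, at most 10 in all, crops included, and the job is handed in when it is done.

```bash
ls; mkdir -p pics
python3 - <<'E'
from rig import env, optics
import cv2
s=env.observe(); print(s)
for n in ("scene","side"):
    c=optics.calibration(n); print(n,c)
    cv2.imwrite(f"pics/{n}0.png",optics.get_image(n)[:,:,::-1])
print(optics.calibration("wrist"))
cv2.imwrite("pics/wrist0.png",optics.get_image("wrist")[:,:,::-1])
E
```

```text
pics
{'time_s': 0.0, 'q': array([-8.60181570e+01,  2.18413340e+01,  7.43852444e+01,  4.04201301e-04,
        8.38581352e+01, -1.23355812e+01]), 'qvel': array([ 0.00249769,  0.01369819,  0.09124318,  0.0572793 , -0.04781723,
       -0.12524075]), 'joint_efforts': array([-1.98716829e-03, -4.48466027e+01, -2.31274992e+01, -3.07172713e-04,
        4.91162325e-03, -8.19867097e-06]), 'position': array([ 0.15450762, -0.52754414,  0.23070567]), 'tool_rot': array([[ 9.59720123e-01,  2.80957784e-01, -9.56725028e-05],
       [ 2.80957614e-01, -9.59719043e-01,  1.47544937e-03],
       [ 3.22720263e-04, -1.44289837e-03, -9.99998907e-01]]), 'ft_force': array([-0.99158296, -0.06337119, -0.29645171]), 'wrist_torque': array([ 0.02080799,  0.02374719, -0.03951859]), 'gripper_force': 0.0, 'grip_width': 0.08524148487762272}
scene {'fov_y': 43.075895398671605, 'cx': 314.35653361205516, 'cy': 251.9545806149084, 'T': array([[ 0.66690225, -0.56585544,  0.48481854, -0.20420233],
       [-0.74500109, -0.51913682,  0.4188918 , -0.49138196],
       [ 0.01465495, -0.64055022, -0.76777643,  1.32578926],
       [ 0.        ,  0.        ,  0.        ,  1.        ]])}
side {'fov_y': 51.606122502587674, 'cx': 321.7115477348952, 'cy': 238.8061711844897, 'T': array([[-0.96859449, -0.10267185,  0.22645797,  0.32660078],
       [-0.24803837,  0.46260063, -0.85116251,  0.9914386 ],
       [-0.01736917, -0.88060158, -0.47353898,  0.55040634],
       [ 0.        ,  0.        ,  0.        ,  1.        ]])}
{'fov_y': 65.70646984690485, 'cx': 323.7425425042052, 'cy': 235.17872455986986, 'T': array([[ 0.28170484, -0.91349083, -0.29355898,  0.23065498],
       [-0.95949996, -0.26867   , -0.08471279, -0.50471012],
       [-0.00148613,  0.30553384, -0.95218006,  0.37440401],
       [ 0.        ,  0.        ,  0.        ,  1.        ]])}
```

View pics/scene0.png

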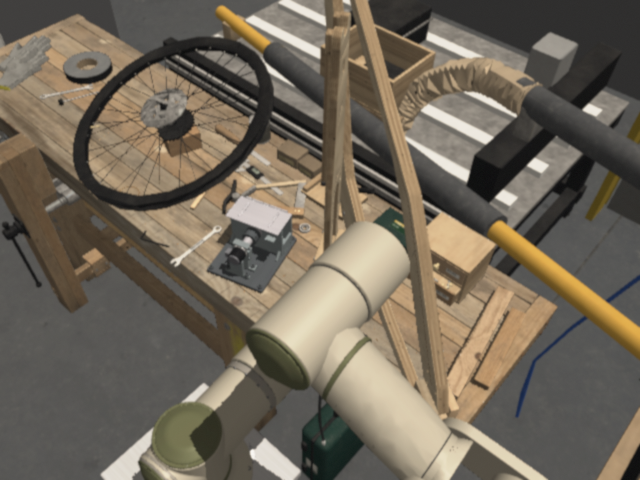

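View pics/side0.png

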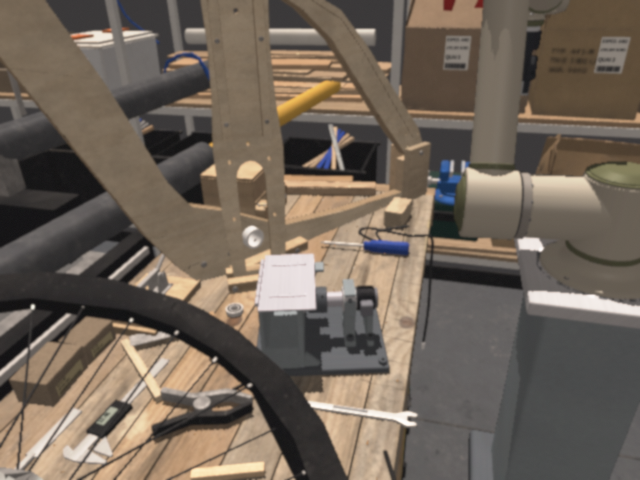

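The scene view shows the bracket with its cover at (258,215) and the spanner at (197,245). The side view shows the bracket at (290,300), the spanner at (365,412), the bearing at (234,311), and the screwdriver with its tip at (323,243) and handle end at (409,249). I'll use the wrist view and zoomed side crops next.

Run:
```python
import cv2,numpy as np
a=cv2.imread("pics/side0.png")[220:440,210:440]
cv2.imwrite("pics/sidec.png",cv2.resize(a,None,fx=2.7,fy=2.7,interpolation=cv2.INTER_CUBIC))
```

```text
(no output)
```

View pics/sidec.png

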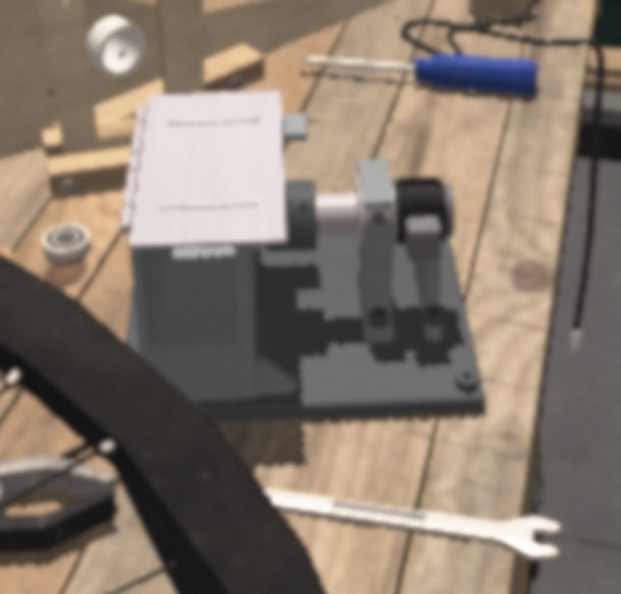

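View pics/wrist0.png

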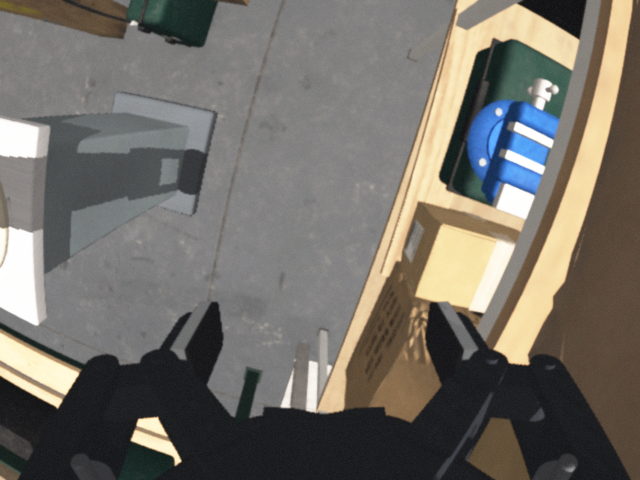

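```bash
cat > h.py <<'E'
import numpy as np
from rig import env, optics
def cam(n):
    c=optics.calibration(n); return c['T'],240/np.tan(np.radians(c['fov_y']/2)),c['cx'],c['cy']
def ray(n,u,v,C=None):
    T,f,cx,cy=C or cam(n); x,y=(u-cx)/f,(v-cy)/f
    if n=='wrist':
        r=np.hypot(x,y); d=np.array([x*np.sin(r)/r,y*np.sin(r)/r,np.cos(r)])
    else: d=np.array([x,y,1.])
    return T[:3,3],T[:3,:3]@d
def atz(n,u,v,z,C=None):
    o,d=ray(n,u,v,C); return o+d*(z-o[2])/d[2]
def proj(n,P,C=None):
    T,f,cx,cy=C or cam(n); p=T[:3,:3].T@(np.asarray(P)-T[:3,3])
    if n=='wrist':
        r=np.hypot(p[0],p[1]); t=np.arctan2(r,p[2]); return np.array([cx+f*t*p[0]/r,cy+f*t*p[1]/r])
    return np.array([cx+f*p[0]/p[2],cy+f*p[1]/p[2]])
E
python3 - <<'E'
from h import *
from scipy.optimize import least_squares
k=lambda u,v:(u/2.7+210,v/2.7+220)
obs=[((42.5,-80,123),k(150,95)),((-44.5,-80,123),k(282,92)),((42.5,80,123),k(131,243)),((-44.5,80,123),k(287,243)),((-156,87,12),k(484,405))]
C=cam('side')
def W(p,P): 
    c,s=np.cos(p[2]),np.sin(p[2]);P=np.array(P)/1e3; return np.array([p[0]+c*P[0]-s*P[1],p[1]+s*P[0]+c*P[1],P[2]])
f=lambda p:np.concatenate([proj('side',W(p,P),C)-o for P,o in obs])
r=least_squares(f,[.4,0,0]); print(r.x,np.degrees(r.x[2]),r.fun)
p=r.x
for nm,P in dict(lip=(-44.5,-62,120),slot=(-24.5,-62,114.5),gap=(8.5,0,120),stop=(120,0,160)).items(): print(nm,W(p,P))
for q,z in (((304,60),.012),((537,75),.012),((415,68),.012),((270,497),.006),((558,540),.006),((66,243),.009)): print(q,atz('side',*k(*q),z,C))
print('scene check',[proj('scene',W(p,P)).round(1) for P,o in obs])
E
```

```text
[0.54921879 0.36724836 0.2690345 ] 15.414541473856415 [-0.40556397 -0.15057831  1.25108792 -0.26398881 -2.50093145  0.93547551
  0.2516905  -0.5847277   1.63215114 -0.81652177]
lip [0.52279919 0.29565049 0.12      ]
slot [0.54207975 0.30096651 0.1145    ]
gap [0.55741303 0.36950767 0.12      ]
stop [0.66490215 0.39914446 0.16      ]
(304, 60) [0.5780872  0.03904933 0.012     ]
(537, 75) [0.3861772  0.02246732 0.012     ]
(415, 68) [0.48513781 0.03247465 0.012     ]
(270, 497) [0.47943203 0.50032705 0.006     ]
(558, 540) [0.3291236  0.49377768 0.006     ]
(66, 243) [0.67316614 0.31900623 0.009     ]
scene check [array([290.7, 214.1]), array([275.2, 235.5]), array([239.9, 195. ]), array([223.3, 215.3]), array([203.6, 268.6])]
```

Run:
```python
from h import *
for n,u,v in (('side',205,275),('side',400,222),('side',410,185),('side',235,288),('side',300,245),('scene',445,410),('scene',330,245),('scene',330,258),('scene',400,385)): print(n,u,v,[atz(n,u,v,z).round(3) for z in (0,.05)])
# two-view triangulation of wood leg points: right leg bottom
def tri(a,b):
    o1,d1=ray(*a);o2,d2=ray(*b);A=np.stack([d1,-d2],1);t=np.linalg.lstsq(A,o2-o1,rcond=None)[0];p,q=o1+d1*t[0],o2+d2*t[1];return ((p+q)/2).round(3),np.linalg.norm(p-q).round(3)
print(tri(('scene',447,408),('side',412,185)))
print('stick', proj('side',(0.386,0.258,.1)),proj('side',(0.40,-.2,.25)))
from scipy.spatial.transform import Rotation
# fit screwdriver heading
a,b=np.array([.578,.039]),np.array([.386,.0225]);d=(a-b)/np.linalg.norm(a-b);print('head',np.degrees(np.arctan2(d[1],d[0])),'grasp',b+d*.036, a-d*.162)
```

```text
side 205 275 [array([0.787, 0.209, 0.   ]), array([0.745, 0.28 , 0.05 ])]
side 400 222 [array([ 0.422, -0.125,  0.   ]), array([ 0.413, -0.024,  0.05 ])]
side 410 185 [array([ 0.421, -0.374,  0.   ]), array([ 0.412, -0.25 ,  0.05 ])]
side 235 288 [array([0.707, 0.24 , 0.   ]), array([0.672, 0.308, 0.05 ])]
side 300 245 [array([0.631, 0.042, 0.   ]), array([0.603, 0.128, 0.05 ])]
scene 445 410 [array([ 0.481, -0.315,  0.   ]), array([ 0.455, -0.322,  0.05 ])]
scene 330 245 [array([0.683, 0.216, 0.   ]), array([0.649, 0.19 , 0.05 ])]
scene 330 258 [array([0.646, 0.185, 0.   ]), array([0.614, 0.159, 0.05 ])]
scene 400 385 [array([ 0.462, -0.198,  0.   ]), array([ 0.437, -0.209,  0.05 ])]
(array([ 0.437, -0.319,  0.037]), np.float64(0.057))
stick [398.82998523 268.69495941] [418.89574905 114.32117074]
head 4.911788172505996 grasp [0.4218678  0.02558239] [0.41659491 0.02512925]
```

```bash
python3 -m jog '[{"linear":[0.636,-0.714,0.05],"roll":0},{"linear":[0.636,-0.714,0.05],"roll":0},{"linear":[0.636,-0.714,0.05],"roll":0},{"linear":[0.636,-0.714,0.05],"roll":0},{"linear":[0.636,-0.714,0.05],"roll":0},{"linear":[0.636,-0.714,0.05],"roll":0},{"linear":[0.636,-0.714,0.05],"roll":0},{"linear":[0.636,-0.714,0.05],"roll":0}]'
python3 -m jog '[{"linear":[0.636,-0.714,0.05],"roll":0},{"linear":[0.636,-0.714,0.05],"roll":0},{"linear":[0.636,-0.714,0.05],"roll":0},{"linear":[0.636,-0.714,0.05],"roll":0},{"linear":[0.636,-0.714,0.05],"roll":0},{"linear":[0.636,-0.714,0.05],"roll":0},{"linear":[0.636,-0.714,0.05],"roll":0},{"linear":[0.636,-0.714,0.05],"roll":0},{"linear":[0,0,0],"roll":0.76},{"linear":[0,0,0],"roll":0.76},{"linear":[0,0,0],"roll":0.76},{"linear":[0,0,0],"roll":0}]'
python3 - <<'E'
from h import *
import cv2,pickle
s=env.observe();print(s['position'],s['tool_rot'],s['q'],s['ft_force'])
pickle.dump(cam('wrist'),open('w1.pkl','wb'))
cv2.imwrite("pics/wrist1.png",optics.get_image("wrist")[:,:,::-1])
E
```

```text
time_s: 0.82
position: [0.2859, -0.2496, 0.2152]
tool_rot: [[0.96, 0.28, 0.0], [0.28, -0.96, 0.0], [0.0, -0.0, -1.0]]
ft_force: [0.2, -0.5, 0.6]
grip_width: 0.085
gripper_force: 0.0
time_s: 1.82
position: [0.4167, 0.0254, 0.1992]
tool_rot: [[0.996, 0.084, -0.0], [0.084, -0.996, 0.0], [-0.0, -0.0, -1.0]]
ft_force: [0.6, -1.0, -0.3]
grip_width: 0.0854
gripper_force: 0.0
[0.41669417 0.02543668 0.19915071] [[ 9.96448180e-01  8.42068081e-02 -4.87649638e-04]
 [ 8.42068749e-02 -9.96448287e-01  1.18162507e-04]
 [-4.75967559e-04 -1.58806267e-04 -9.99999874e-01]] [-1.28542290e+01  1.02882107e+01  9.68714895e+01  4.02494442e-04
  7.28690461e+01  7.23152353e+01] [ 0.59357134 -0.96120622 -0.25316687]
```

View pics/wrist1.png

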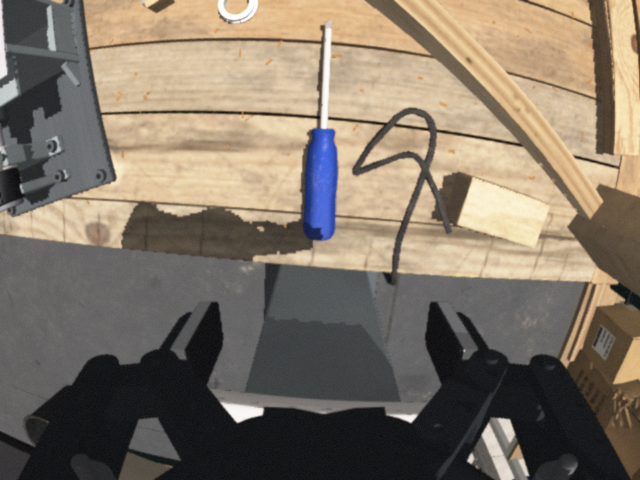

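The wrist view shows the screwdriver with its tip at (328,22) and its handle end at (319,240). The block is at (505,210) and the base plate's right front corner at (116,180).

Run:
```python
from h import *
import pickle
C=pickle.load(open('w1.pkl','rb'))
t=atz('wrist',328,22,.012,C);e=atz('wrist',319,238,.015,C);m=atz('wrist',322,128,.015,C)
print(t,e,m,np.linalg.norm(t-e))
for u,v,z in((116,180,.012),(70,0,.012),(20,215,.012),(545,245,0),(460,222,.04),(550,208,.04),(475,177,.04)):print(u,v,atz('wrist',u,v,z,C))
d=(t-e)[:2];d/=np.linalg.norm(d);h=np.arctan2(d[1],d[0]);print(np.degrees(h), e[:2]+d*.036,t[:2]-d*.162)
p=np.array([.549,.367]);y=.269
for P in((-156,-87),(55,-87)):
  print(p+np.array([[np.cos(y),-np.sin(y)],[np.sin(y),np.cos(y)]])@P*1 if 0 else p+np.array([[np.cos(y),-np.sin(y)],[np.sin(y),np.cos(y)]])@(np.array(P)/1e3))
```

```text
[0.5845412  0.03705962 0.012     ] [0.38756544 0.02839674 0.015     ] [0.48813664 0.03407846 0.015     ] 0.19718898347196695
116 180 [0.42983633 0.23640753 0.012     ]
70 0 [0.62394972 0.30980115 0.012     ]
20 215 [0.38403274 0.38780456 0.012     ]
545 245 [ 0.39541332 -0.2224258   0.        ]
460 222 [ 0.42120288 -0.09429774  0.04      ]
550 208 [ 0.44431184 -0.18820655  0.04      ]
475 177 [ 0.46270153 -0.10130683  0.04      ]
2.518212358835928 [0.42353068 0.02997847] [0.42269764 0.02994183]
[0.42173198 0.24166903]
[0.62514382 0.29774598]
```

```bash
python3 -m jog '[{"linear":[0,0,0.3],"roll":0.42},{"linear":[0.16,-0.1,1],"roll":0},{"linear":[0,0,1],"roll":0},{"linear":[0,0,1],"roll":0},{"linear":[0,0,1],"roll":0},{"linear":[0,0,0.4],"roll":0},{"linear":[0,0,0.17],"roll":0},{"linear":[0,0,0],"roll":0}]'
python3 -m jog '[{"linear":[0,0,0]},{"linear":[0,0,0]},{"linear":[0,0,0]},{"linear":[0,0,0]},{"linear":[0,0,0]},{"linear":[0,0,0]},{"linear":[0,0,0]},{"linear":[0,0,0]},{"linear":[0,0,0]}]' -1 50
```

```text
time_s: 2.53
position: [0.4226, 0.0293, 0.0036]
tool_rot: [[0.999, 0.05, -0.002], [0.05, -0.999, 0.001], [-0.002, -0.001, -1.0]]
ft_force: [0.5, -0.3, 1.3]
grip_width: 0.0854
gripper_force: 0.0invalid input
```

```bash
python3 -m jog '[{"linear":[0,0,0],"roll":0},{"linear":[0,0,0],"roll":0},{"linear":[0,0,0],"roll":0},{"linear":[0,0,0],"roll":0},{"linear":[0,0,0],"roll":0},{"linear":[0,0,0],"roll":0},{"linear":[0,0,0],"roll":0},{"linear":[0,0,0],"roll":0}]' -1 50
```

```text
time_s: 3.2
position: [0.4234, 0.0293, 0.0056]
tool_rot: [[0.999, 0.049, 0.002], [0.049, -0.999, -0.0], [0.002, 0.001, -1.0]]
ft_force: [-2.3, 0.1, 11.2]
grip_width: 0.0275
gripper_force: 48.5
```

```bash
python3 -m jog '[{"linear":[0,0,-0.4],"roll":0},{"linear":[0,0,-0.9],"roll":0},{"linear":[0,0,-0.9],"roll":0},{"linear":[0,0,-0.9],"roll":0},{"linear":[0,0,-0.9],"roll":0},{"linear":[0,0,-0.6],"roll":0},{"linear":[0,0,0],"roll":-0.84},{"linear":[0,0,0],"roll":-0.84},{"linear":[0,0,0],"roll":-0.84}]'
python3 -m jog '[{"linear":[-0.13,-0.9,0],"roll":0},{"linear":[-0.13,-0.9,0],"roll":0},{"linear":[-0.13,-0.9,0],"roll":0},{"linear":[-0.13,-0.9,0],"roll":0},{"linear":[-0.13,-0.9,0],"roll":0},{"linear":[-0.13,-0.9,0],"roll":0},{"linear":[0,0,0],"roll":0},{"linear":[0,0,0],"roll":0}]'
python3 - <<'E'
from h import *
import cv2,pickle
s=env.observe();print(s['position'],s['tool_rot'],s['q'],s['ft_force'])
pickle.dump(cam('wrist'),open('w2.pkl','wb'))
cv2.imwrite("pics/wrist2.png",optics.get_image("wrist")[:,:,::-1])
cv2.imwrite("pics/side2.png",optics.get_image("side")[:,:,::-1])
E
```

```text
time_s: 3.95
position: [0.4227, 0.0295, 0.1892]
tool_rot: [[0.963, 0.269, 0.001], [0.269, -0.963, -0.0], [0.001, 0.001, -1.0]]
ft_force: [-0.5, -0.2, -1.9]
grip_width: 0.0275
gripper_force: 50.2
time_s: 4.62
position: [0.3344, 0.2305, 0.1887]
tool_rot: [[0.963, 0.27, 0.0], [0.27, -0.963, -0.0], [0.0, 0.0, -1.0]]
ft_force: [0.3, -0.2, -1.9]
grip_width: 0.0276
gripper_force: 50.2
[0.33436871 0.23051982 0.1887104 ] [[ 9.62883171e-01  2.69918425e-01  2.05399524e-04]
 [ 2.69918435e-01 -9.62883190e-01 -2.01921259e-05]
 [ 1.92325523e-04  7.48837763e-05 -9.99999979e-01]] [ 1.77691776e+01  9.82451711e+00  9.94672031e+01 -4.97282785e-03
  7.06974259e+01  9.21114078e+01] [ 0.31346608 -0.24605305 -1.9195312 ]
```

View pics/wrist2.png

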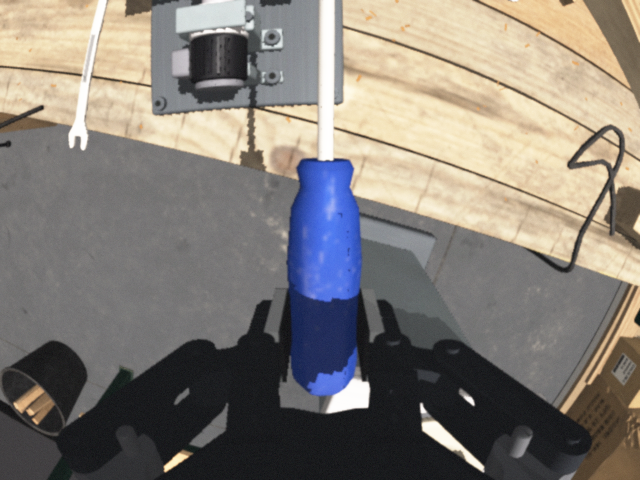

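The wrist view shows the driver held straight in the fingers (handle from (325,165) to (325,390)). The base plate's front corners are at (153,113) on the left and (342,102) on the right.

Run:
```python
from h import *
import pickle
C=pickle.load(open('w2.pkl','rb'))
l=atz('wrist',153,114,.012,C);r=atz('wrist',342,103,.012,C);print(l,r,np.linalg.norm(l-r))
d=(r-l)[:2]/np.linalg.norm(r-l);x=np.array([-d[1],d[0]]);print('yaw',np.degrees(np.arctan2(x[1],x[0])),'orig',(l+r)[:2]/2+x*.156)
print('shank dir',[atz('wrist',u,v,.195,C) for u,v in((325,160),(328,2))])
# check cover corners in side with this
```

```text
[0.38099404 0.40550418 0.012     ] [0.42883601 0.24182001 0.012     ] 0.17053257515934456
yaw 16.29270152393242 orig [0.55465023 0.36742703]
shank dir [array([0.39644479, 0.2482336 , 0.195     ]), array([0.45444843, 0.26341684, 0.195     ])]
```

```bash
python3 -m jog '[{"linear":[0.56,0,-0.7],"roll":0},{"linear":[0.56,0,-0.7],"roll":0},{"linear":[0.56,0,-0.7],"roll":0},{"linear":[0.56,0,-0.7],"roll":0},{"linear":[0,0,0],"roll":0},{"linear":[0,0,0],"roll":0}]'
python3 - <<'E'
from h import *
import cv2,pickle
s=env.observe();print(s['position'])
pickle.dump(cam('wrist'),open('w3.pkl','wb'))
cv2.imwrite("pics/wrist3.png",optics.get_image("wrist")[:,:,::-1])
E
```

```text
time_s: 5.22
position: [0.4233, 0.2519, 0.3008]
tool_rot: [[0.965, 0.263, 0.001], [0.263, -0.965, 0.0], [0.001, 0.0, -1.0]]
ft_force: [0.0, 0.4, -1.8]
grip_width: 0.0272
gripper_force: 50.2
[0.42326346 0.25194607 0.30083523]
```

View pics/wrist3.png

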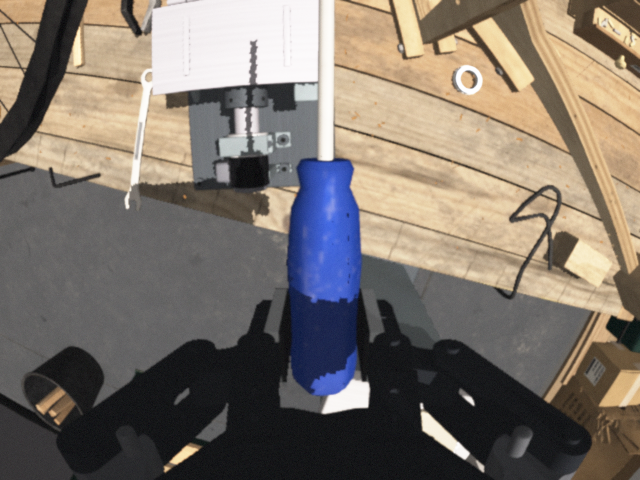

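The wrist view shows the cover with its left lip corner at (153,93), rear-left corner at (154,10), and the lip edge running to (316,82). The tab's outer left corner is at (295,100) and the base plate's front-left corner at (193,190).

Run:
```python
from h import *
import pickle
from scipy.optimize import least_squares
k=lambda u,v:(u/2.7+210,v/2.7+220)
S=cam('side');C2=pickle.load(open('w2.pkl','rb'));C3=pickle.load(open('w3.pkl','rb'))
side=[('side',S,*o) for o in [((42.5,-80,123),k(150,95)),((-44.5,-80,123),k(282,92)),((42.5,80,123),k(131,243)),((-44.5,80,123),k(287,243)),((-156,87,12),k(484,405))]]
w=[('wrist',C2,(-156,87,12),(153,114)),('wrist',C2,(-156,-87,12),(342,103))]
w+=[('wrist',C3,(-44.5,80,123),(153,93)),('wrist',C3,(-156,87,12),(192,190)),('wrist',C3,(-60.5,-49,109),(295,101))]
def W(p,P): 
    c,s=np.cos(p[2]),np.sin(p[2]);P=np.array(P)/1e3; return np.array([p[0]+c*P[0]-s*P[1],p[1]+s*P[0]+c*P[1],P[2]])
for nm,obs in (('side',side),('wrist',w),('all',side+w)):
    f=lambda p:np.concatenate([proj(n,W(p,P),C)-o for n,C,P,o in obs])
    r=least_squares(f,[.55,.367,.27],loss='soft_l1');print(nm,r.x[:2],np.degrees(r.x[2]),f(r.x).round(1))
p=r.x
print('shut lip right end seen',proj('wrist',W(p,(-44.5,-80,123)),C3),proj('wrist',W(p,(42.5,80,123)),C3),[proj('wrist',W(p,(-44.5,y,123)),C3) for y in(-40,0)])
l=atz('wrist',153,93,.123,C3);rr=atz('wrist',316,82,.123,C3);print(l,rr,np.linalg.norm(l-rr),np.degrees(np.arctan2(l[0]-rr[0],rr[1]-l[1])))
```

```text
side [0.54944522 0.36745305] 15.156039984947073 [-0.4 -0.2  1.3 -0.2 -2.9  0.9 -0.2 -0.4  1.3 -0.4]
wrist [0.55469355 0.36714612] 15.952500370658697 [-2.3 -0.2  1.3  0.6 -0.1  0.4  1.1 -0.6 -0.6 -0.3]
all [0.55388156 0.36701067] 15.821313100351732 [-3.3 -0.4 -1.7 -0.7 -5.1  0.5 -2.4 -1.3 -1.1 -1.9 -2.7  0.5  0.8  1.8
 -0.2  1.1  0.8 -0.1 -0.8  0.7]
shut lip right end seen [329.25360721  81.93489999] [153.32636504   4.77257186] [array([282.11078141,  82.95257807]), array([236.23342352,  85.47876687])]
[0.49026532 0.43184924 0.123     ] [0.52987412 0.28870427 0.123     ] 0.14852385922308942 -164.53301510004854
```

```bash
python3 -m jog '[{"linear":[-0.755,-0.106,0],"roll":-0.1},{"linear":[-0.755,-0.106,0],"roll":0},{"linear":[-0.755,-0.106,0],"roll":0},{"linear":[0,0,0.95],"roll":0},{"linear":[0,0,0.95],"roll":0},{"linear":[0,0,0.95],"roll":0},{"linear":[0,0,0.95],"roll":0},{"linear":[0,0,0.7],"roll":0},{"linear":[0,0,0.3],"roll":0},{"linear":[0,0,0],"roll":0},{"linear":[0,0,0],"roll":0}]'
python3 - <<'E'
from h import *
import cv2,pickle
s=env.observe();print(s['position'],s['tool_rot'][:,0])
pickle.dump(cam('wrist'),open('w4.pkl','wb'))
a=optics.get_image("side")[:,:,::-1];b=optics.get_image("wrist")[:,:,::-1]
cv2.imwrite("pics/side4.png",a);cv2.imwrite("pics/wrist4.png",b)
r=lambda im,u,v:cv2.resize(im[v:v+120,u:u+160],(400*2,300*2),interpolation=cv2.INTER_CUBIC)[::1,::1]
A=cv2.resize(a[200:340,230:430],(800,560),interpolation=cv2.INTER_CUBIC)[:300]
B=cv2.resize(b[0:110,180:400],(600,300),interpolation=cv2.INTER_CUBIC)
cv2.imwrite("pics/c4.png",np.vstack([A,np.pad(B,((0,0),(0,200),(0,0)))]))
E
```

```text
time_s: 6.18
position: [0.3303, 0.2401, 0.1081]
tool_rot: [[0.962, 0.274, -0.002], [0.274, -0.962, -0.001], [-0.003, 0.0, -1.0]]
ft_force: [0.2, -0.8, -0.6]
grip_width: 0.0275
gripper_force: 50.2
[0.33025307 0.2400863  0.10812383] [ 0.96185608  0.2735438  -0.00258182]
```

View pics/c4.png

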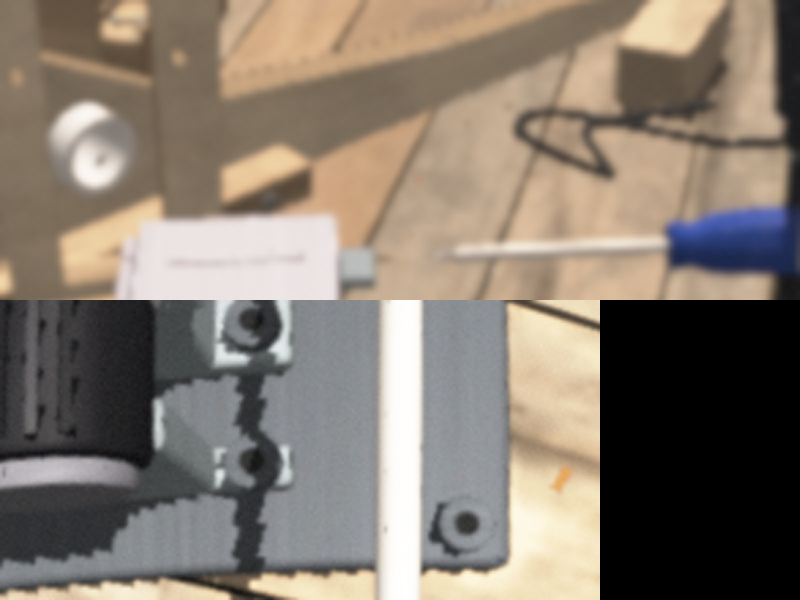

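The crop shows the tip at about (341,263) in the side picture, pointing level at the tab, whose outer edge is at column 324, rows 262 to 271.

Run:
```python
from h import *
import pickle
S=cam('side')
def W(p,P): 
    c,s=np.cos(p[2]),np.sin(p[2]);P=np.array(P)/1e3; return np.array([p[0]+c*P[0]-s*P[1],p[1]+s*P[0]+c*P[1],P[2]])
g=lambda P:((proj('side',P,S)-[230,200])*4).round(0)
for p in ((.5494,.3674,np.radians(15.2)),(.5535,.367,np.radians(15.8))):
    print('tab far/near top',[g(W(p,(-60.5,y,z))) for y,z in((-75,109),(-49,109),(-49,101))],'lip far corner top',g(W(p,(-44.5,-80,123))),g(W(p,(-44.5,-62,123))))
t=env.observe(); pos=t['position'];x=t['tool_rot'][:,0]
for z in(.107,.111,.115,.119):
  P=pos+x*.1613;P[2]=z;print('tip',z,g(P))
P=pos+x*.063;P[2]=.115;print('collar',g(P))
C4=pickle.load(open('w4.pkl','rb'))
for p in ((.5494,.3674,np.radians(15.2)),(.5535,.367,np.radians(15.8)),(.5555,.367,np.radians(16))):
    u=proj('wrist',W(p,(-156,-87,12)),C4);print('corner',u,(u-[180,0])*[600/220,300/110]+[0,300])
for z in (.109,.113,.117):
  u=proj('wrist',np.r_[(pos+x*.09)[:2],z],C4);print('shank',(u-[180,0])*[600/220,300/110]+[0,300])
```

```text
tab far/near top [array([381., 249.]), array([382., 280.]), array([382., 297.])] lip far corner top [343. 216.] [343. 237.]
tab far/near top [array([370., 246.]), array([372., 278.]), array([372., 294.])] lip far corner top [332. 214.] [332. 235.]
tip 0.107 [433. 266.]
tip 0.111 [433. 258.]
tip 0.115 [433. 250.]
tip 0.119 [433. 242.]
collar [663. 243.]
corner [360.72722901 105.68300478] [492.89244275 588.22637668]
corner [365.71927233  98.50618711] [506.50710634 568.65323757]
corner [367.45631422  95.12643684] [511.24449333 559.43573683]
shank [395.99938442 543.91478751]
shank [396.11312196 541.61863217]
shank [396.23363688 539.18685295]
```

```bash
python3 -m jog '[{"linear":[0.3,0,0],"roll":0},{"linear":[0.3,0,0],"roll":0},{"linear":[0.3,0,0],"roll":0},{"linear":[0.25,0,0],"roll":0},{"linear":[0.15,0,0],"roll":0},{"linear":[0.1,0,0],"roll":0},{"linear":[0,0,0],"roll":0}]'
```

```text
time_s: 6.87
position: [0.3856, 0.2563, 0.1088]
tool_rot: [[0.962, 0.274, 0.001], [0.274, -0.962, 0.0], [0.001, -0.0, -1.0]]
ft_force: [0.8, 0.0, -0.9]
grip_width: 0.0274
gripper_force: 50.2
```

```bash
python3 -m jog '[{"linear":[0.08,0,0],"roll":0},{"linear":[0.06,0,0],"roll":0},{"linear":[0,0,0],"roll":0}]'
python3 -m jog '[{"linear":[0,0,0.1],"roll":0},{"linear":[0,0,0.1],"roll":0},{"linear":[0,0,0.1],"roll":0},{"linear":[0,0,0],"roll":0}]'
```

```text
time_s: 7.12
position: [0.3905, 0.2577, 0.1086]
tool_rot: [[0.962, 0.274, -0.0], [0.274, -0.962, -0.0], [-0.0, -0.0, -1.0]]
ft_force: [1.0, 0.2, -2.3]
grip_width: 0.0273
gripper_force: 50.2
time_s: 7.45
position: [0.3905, 0.2577, 0.096]
tool_rot: [[0.962, 0.274, 0.0], [0.274, -0.962, 0.0], [0.0, -0.0, -1.0]]
ft_force: [-1.0, 0.5, 1.9]
grip_width: 0.0274
gripper_force: 50.6
```

```bash
python3 -m jog '[{"linear":[0.01,0,0.15],"roll":0},{"linear":[0.02,0,0.15],"roll":0},{"linear":[0.03,0,0.15],"roll":0},{"linear":[0.03,0,0.15],"roll":0},{"linear":[0.04,0,0.15],"roll":0},{"linear":[0.04,0,0.15],"roll":0},{"linear":[0,0,0],"roll":0}]'
python3 - <<'E'
from h import *
import cv2
a=optics.get_image("side")[:,:,::-1]
cv2.imwrite("pics/side5.png",a)
b=cv2.imread("pics/side4.png")
d=cv2.absdiff(a,b)[235:345,240:330].max(2)
print(d.shape, [(i+235,int((r>40).sum())) for i,r in enumerate(d) if (r>40).sum()>8])
E
```

```text
time_s: 8.03
position: [0.3965, 0.2593, 0.0593]
tool_rot: [[0.962, 0.274, -0.002], [0.274, -0.962, -0.001], [-0.003, 0.0, -1.0]]
ft_force: [-5.5, -1.1, 2.2]
grip_width: 0.0276
gripper_force: 49.6
(110, 90) [(252, 25), (253, 26), (254, 12), (265, 10), (307, 16), (308, 26), (309, 31), (310, 11)]
```

```bash
python3 -m jog '[{"linear":[0.02,0,0.15],"roll":0},{"linear":[0.03,0,0.15],"roll":0},{"linear":[0.03,0,0.15],"roll":0},{"linear":[0,0,0],"roll":0}]'
python3 - <<'E'
from h import *
import cv2
a=optics.get_image("side")[:,:,::-1]
cv2.imwrite("pics/side6.png",a)
cv2.imwrite("pics/c6.png",cv2.resize(a[220:360,240:430],(760,560),interpolation=cv2.INTER_CUBIC))
E
```

```text
time_s: 8.42
position: [0.4006, 0.2605, 0.0416]
tool_rot: [[0.962, 0.274, 0.0], [0.274, -0.962, 0.0], [0.0, -0.0, -1.0]]
ft_force: [-0.7, -0.3, 1.0]
grip_width: 0.0268
gripper_force: 49.0
```

View pics/c6.png

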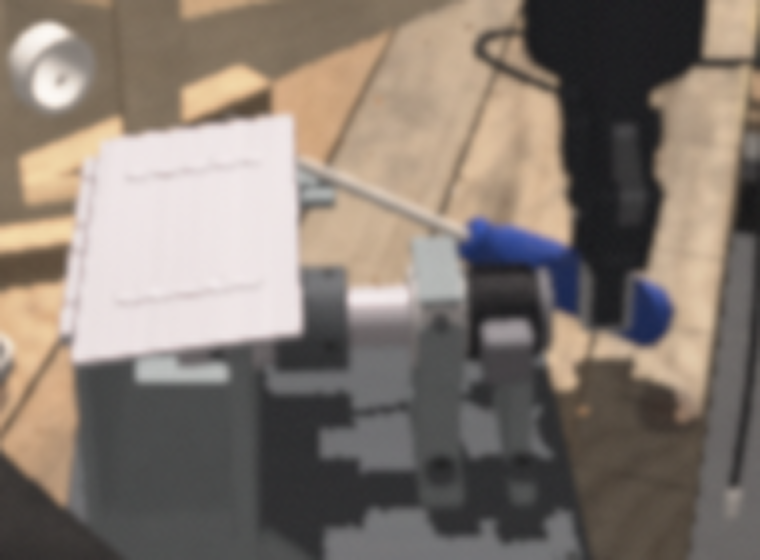

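The crop shows the cover lifted about 0.15 rad, with the shank levering on the tab under the lip. The shank tip is at about (300,160) in the crop and the handle is tilted about 30° in the fingers. Next I'll grip harder and lift along the lip's arc.

```bash
python3 -m jog '[{"linear":[0,0,0],"roll":0},{"linear":[0,0,0],"roll":0},{"linear":[0.05,0,-0.15],"roll":0},{"linear":[0.05,0,-0.15],"roll":0},{"linear":[0.05,0,-0.15],"roll":0},{"linear":[0.06,0,-0.17],"roll":0},{"linear":[0,0,0],"roll":0}]' -1 120
cat > blue.py <<'E'
from h import *
import cv2,sys
a=optics.get_image("side")[:,:,::-1];cv2.imwrite("pics/"+sys.argv[1]+".png",a)
h=cv2.cvtColor(a,cv2.COLOR_BGR2HSV)
m=((h[...,0]>108)&(h[...,0]<128)&(h[...,1]>150)&(h[...,2]>50)); m[:,430:]=0;m[:200]=0
v,u=np.nonzero(m);print('blue n',len(u),'bbox',u.min(),u.max(),v.min(),v.max())
P=np.stack([u,v],1).astype(float);c=P.mean(0);w,V=np.linalg.eigh(np.cov((P-c).T));print('c',c,'slope deg',np.degrees(np.arctan2(V[1,1],V[0,1])))
# cover: bright nearly-white
w=(h[...,1]<40)&(h[...,2]>170); w=w.astype(np.uint8);w[:,:230]=0;w[:,360:]=0
n,l,st,_=cv2.connectedComponentsWithStats(w);i=1+st[1:,4].argmax();print('cover bbox x,y,w,h,area',st[i]);
print(cv2.minAreaRect(np.argwhere(l==i)[:,::-1].astype(np.float32)), cv2.boxPoints(cv2.minAreaRect(np.argwhere(l==i)[:,::-1].astype(np.float32))).round())
hull=cv2.convexHull(np.argwhere(l==i)[:,::-1].astype(np.int32)); print('quad',cv2.approxPolyDP(hull,5,True).reshape(-1,2).tolist())
E
python3 blue.py side7
```

```text
time_s: 9.05
position: [0.4094, 0.2631, 0.0689]
tool_rot: [[0.962, 0.274, 0.003], [0.274, -0.962, 0.001], [0.003, -0.0, -1.0]]
ft_force: [-1.1, -1.1, -0.2]
grip_width: 0.0243
gripper_force: 118.5
blue n 316 bbox 352 403 267 290
c [374.22151899 277.18987342] slope deg -162.55379249421208
cover bbox x,y,w,h,area [ 255  240   68   70 2919]
((285.2500305175781, 273.7500305175781), (51.545127868652344, 75.89466857910156), 71.56504821777344) [[241. 261.]
 [313. 237.]
 [329. 286.]
 [257. 310.]]
quad [[309, 240], [322, 264], [311, 292], [258, 309], [261, 260]]
```

```bash
cat > th.py <<'E'
from h import *
p=(.5505,.3672,np.radians(15.4)) # side-biased fit
c,s=np.cos(p[2]),np.sin(p[2]);S=cam('side')
def W(P): P=np.array(P)/1e3; return np.array([p[0]+c*P[0]-s*P[1],p[1]+s*P[0]+c*P[1],P[2]])
for th in (0,.15,.3,.4,.5,.7,.9,1.2,1.5,1.8,2.2,2.7):
    print(th,[proj('side',W((42.5-87*np.cos(th),y,121.5+87*np.sin(th))),S).round(0).tolist() for y in(-80,80)])
t=env.observe();g=t['position']+[0,0,.007];x=t['tool_rot'][:,0]
for a in np.radians((0,10,20,30)):
    d=x*np.cos(a)+np.array([0,0,np.sin(a)]);q=[proj('side',g+d*k,S) for k in(-.036,.063,.16)];v=q[1]-q[0];print('pitch',np.degrees(a).round(),'slope',np.degrees(np.arctan2(v[1],v[0])).round(1),np.round(q,0).tolist())
E
python3 th.py
python3 - <<'E'
import cv2
a=cv2.imread("pics/side7.png")
for u in range(318,350,4): print(u,[tuple(int(k) for k in a[v,u]) for v in range(236,280,3)])
E
```

```text
0 [[315.0, 254.0], [316.0, 310.0]]
0.15 [[314.0, 248.0], [315.0, 303.0]]
0.3 [[312.0, 241.0], [313.0, 295.0]]
0.4 [[310.0, 237.0], [310.0, 291.0]]
0.5 [[308.0, 233.0], [307.0, 286.0]]
0.7 [[302.0, 226.0], [300.0, 278.0]]
0.9 [[294.0, 219.0], [291.0, 270.0]]
1.2 [[280.0, 213.0], [274.0, 263.0]]
1.5 [[264.0, 210.0], [255.0, 260.0]]
1.8 [[249.0, 211.0], [236.0, 261.0]]
2.2 [[231.0, 220.0], [214.0, 271.0]]
2.7 [[216.0, 238.0], [197.0, 292.0]]
pitch 0.0 slope 178.4 [[405.0, 280.0], [348.0, 282.0], [293.0, 283.0]]
pitch 10.0 slope -173.1 [[405.0, 283.0], [349.0, 276.0], [293.0, 270.0]]
pitch 20.0 slope -164.2 [[403.0, 286.0], [351.0, 271.0], [297.0, 256.0]]
pitch 30.0 slope -154.8 [[402.0, 289.0], [353.0, 266.0], [303.0, 243.0]]
318 [(121, 153, 187), (130, 168, 209), (131, 169, 210), (129, 167, 207), (129, 168, 209), (127, 166, 207), (129, 168, 209), (155, 185, 219), (146, 157, 169), (185, 188, 186), (171, 172, 170), (117, 118, 116), (122, 139, 155), (146, 172, 197), (147, 174, 199)]
322 [(128, 164, 203), (129, 167, 207), (132, 170, 210), (128, 165, 205), (128, 166, 206), (132, 170, 211), 
[... 1012 characters left out ...]
160, 181), (149, 172, 195), (147, 170, 194), (150, 175, 199), (142, 165, 187), (158, 179, 199), (152, 162, 174), (148, 172, 195), (154, 182, 206), (151, 178, 204), (141, 168, 194)]
342 [(143, 167, 190), (146, 171, 194), (141, 164, 187), (134, 155, 176), (134, 155, 176), (138, 161, 183), (147, 172, 196), (152, 177, 202), (141, 163, 187), (145, 169, 191), (177, 192, 209), (133, 152, 170), (145, 172, 198), (145, 172, 198), (146, 170, 194)]
346 [(143, 168, 192), (140, 164, 187), (142, 165, 187), (136, 158, 179), (139, 162, 183), (142, 166, 188), (154, 180, 205), (149, 176, 200), (148, 173, 197), (149, 174, 198), (169, 189, 210), (139, 151, 164), (146, 173, 197), (141, 168, 192), (145, 164, 181)]
```

```bash
python3 blue.py side8;  python3 -m jog '[{"linear":[0.0,0,0],"roll":0},{"linear":[0,0,0],"roll":0}]'; python3 blue.py side9
python3 - <<'E'
import cv2
a=cv2.imread("pics/side9.png")
cv2.imwrite("pics/c9.png",cv2.resize(a[200:340,240:430],(760,560),interpolation=cv2.INTER_CUBIC))
E
```

```text
blue n 320 bbox 352 404 267 290
c [374.796875 276.9625  ] slope deg -162.89784031288727
cover bbox x,y,w,h,area [ 255  244   67   67 3024]
((286.35247802734375, 276.1354064941406), (53.325721740722656, 73.51248168945312), 76.50426483154297) [[244. 259.]
 [316. 242.]
 [328. 293.]
 [257. 311.]]
quad [[311, 244], [321, 263], [313, 296], [258, 310], [265, 255]]
time_s: 9.32
position: [0.4079, 0.2627, 0.0671]
tool_rot: [[0.962, 0.274, -0.001], [0.274, -0.962, -0.0], [-0.001, -0.0, -1.0]]
ft_force: [0.2, 0.7, -2.8]
grip_width: 0.0244
gripper_force: 121.8
blue n 328 bbox 352 404 268 290
c [375.28353659 277.5       ] slope deg -162.9925002535144
cover bbox x,y,w,h,area [ 255  245   65   66 3055]
((285.7773742675781, 277.0227966308594), (53.88432312011719, 70.71760559082031), 78.43986511230469) [[246. 258.]
 [315. 244.]
 [326. 296.]
 [257. 311.]]
quad [[311, 245], [319, 263], [313, 298], [258, 310], [261, 260]]
```

```bash
python3 -m jog '[{"linear":[0.1,0,-0.275],"roll":0},{"linear":[0.1,0,-0.275],"roll":0},{"linear":[0.175,0,-0.275],"roll":0},{"linear":[0.175,0,-0.275],"roll":0},{"linear":[0.26,0,-0.21],"roll":0},{"linear":[0.26,0,-0.21],"roll":0},{"linear":[0,0,0],"roll":0},{"linear":[0,0,0],"roll":0},{"linear":[0,0,0],"roll":0},{"linear":[0,0,0],"roll":0}]'; python3 blue.py side10; python3 th.py | tail -4
```

```text
time_s: 10.2
position: [0.4484, 0.2742, 0.1274]
tool_rot: [[0.962, 0.274, -0.002], [0.274, -0.962, -0.001], [-0.002, 0.0, -1.0]]
ft_force: [-1.6, -0.0, -1.5]
grip_width: 0.0241
gripper_force: 131.1
blue n 354 bbox 331 386 240 258
c [357.82485876 248.55932203] slope deg -168.957907178946
cover bbox x,y,w,h,area [272 268  37  42 377]
((296.2461242675781, 291.0307922363281), (32.977386474609375, 35.783966064453125), 52.12501525878906) [[272. 289.]
 [300. 267.]
 [320. 293.]
 [292. 315.]]
quad [[308, 298], [298, 309], [272, 289], [301, 268]]
pitch 0.0 slope 178.3 [[383.0, 251.0], [324.0, 253.0], [266.0, 255.0]]
pitch 10.0 slope -172.9 [[382.0, 254.0], [325.0, 247.0], [267.0, 240.0]]
pitch 20.0 slope -163.9 [[381.0, 258.0], [326.0, 242.0], [270.0, 225.0]]
pitch 30.0 slope -154.5 [[380.0, 260.0], [329.0, 236.0], [276.0, 211.0]]
```

```bash
python3 -m jog '[{"linear":[0.3,0,-0.1],"roll":0},{"linear":[0.3,0,-0.05],"roll":0},{"linear":[0.3,0,0],"roll":0},{"linear":[0.3,0,0],"roll":0},{"linear":[0.2,0,0],"roll":0},{"linear":[0,0,0],"roll":0},{"linear":[0,0,0],"roll":0},{"linear":[0,0,0],"roll":0},{"linear":[0,0,0],"roll":0},{"linear":[0,0,0],"roll":0}]'; python3 blue.py side11
python3 - <<'E'
import cv2
a=cv2.imread("pics/side11.png");b=cv2.imread("pics/side0.png")
d=cv2.absdiff(a,b)[190:330,180:330].max(2)>40
for i in range(0,140,5): print(190+i,''.join('#' if d[i:i+5,j:j+3].mean()>.5 else '.' for j in range(0,150,3)))
E
```

```text
time_s: 11.08
position: [0.5027, 0.2898, 0.1342]
tool_rot: [[0.962, 0.274, -0.0], [0.274, -0.962, -0.0], [-0.0, -0.0, -1.0]]
ft_force: [-0.1, -0.3, -0.7]
grip_width: 0.0241
gripper_force: 131.3
blue n 360 bbox 298 352 238 256
c [324.17777778 246.04166667] slope deg -168.85707269412316
cover bbox x,y,w,h,area [ 230  243   38   71 2014]
((248.5, 278.0), (70.0, 37.0), 90.0) [[230. 243.]
 [267. 243.]
 [267. 313.]
 [230. 313.]]
quad [[231, 243], [267, 258], [260, 311], [230, 313]]
190 ..............................................####
195 .............................................#####
200 .............................................#####
205 ..............................................####
210 ..............................................####
215 ..............................................####
220 ..............................................####
225 ...............................................###
230 .........................####..................###
235 ..............................#######..###########
240 ...........######.....................############
245 ..........
[... 220 characters left out ...]
#################.####################..
270 ........###################.#################.....
275 .......###################..###########.#####.....
280 ......####################..###########.#####.....
285 ......####################.############.######.#..
290 .......##################..#######...##.#..#######
295 ............#############..########..##.######...#
300 .................########.####################....
305 ......................###.####################....
310 ..................................................
315 ...............................########...........
320 ...............................########...........
325 ...............................########.........##
```

```bash
python3 -m jog '[{"linear":[-0.6,0,-0.8],"roll":0},{"linear":[-0.9,0,-0.8],"roll":0},{"linear":[-0.35,0.8,0],"roll":0},{"linear":[-0.315,0.95,0],"roll":0},{"linear":[-0.315,0.95,0],"roll":0},{"linear":[-0.315,0.95,0],"roll":0},{"linear":[-0.315,0.95,0],"roll":0},{"linear":[-0.315,0.95,0],"roll":0},{"linear":[-0.25,0.2,0],"roll":0.87},{"linear":[0,0,0],"roll":0.87},{"linear":[0,0,0],"roll":0.87},{"linear":[0,0,0],"roll":0}]'; python3 blue.py side12; python3 th.py|tail -4
```

```text
time_s: 12.13
position: [0.4293, 0.0294, 0.194]
tool_rot: [[0.999, 0.046, 0.0], [0.046, -0.999, -0.0], [0.0, 0.0, -1.0]]
ft_force: [1.4, 0.6, -1.2]
grip_width: 0.0237
gripper_force: 131.4
pitch 0.0 slope -177.0 [[411.0, 167.0], [362.0, 164.0], [316.0, 162.0]]
pitch 10.0 slope -167.6 [[411.0, 170.0], [363.0, 159.0], [317.0, 149.0]]
pitch 20.0 slope -158.0 [[410.0, 173.0], [364.0, 154.0], [320.0, 137.0]]
pitch 30.0 slope -148.4 [[408.0, 175.0], [367.0, 150.0], [326.0, 124.0]]Traceback (most recent call last):
  File "blue.py", line 6, in <module>
    v,u=np.nonzero(m);print('blue n',len(u),'bbox',u.min(),u.max(),v.min(),v.max())
                                                   ~~~~~^^
    return umr_minimum(a, axis, None, out, keepdims, initial, where)
ValueError: zero-size array to reduction operation minimum which has no identity
```

```bash
python3 -m jog '[{"linear":[0,0,0.9],"roll":0},{"linear":[0,0,1],"roll":0},{"linear":[0,0,1],"roll":0},{"linear":[0,0,0.8],"roll":0},{"linear":[0,0,0.3],"roll":0},{"linear":[0,0,0.15],"roll":0},{"linear":[0,0,0.1],"roll":0},{"linear":[0,0,0],"roll":0}]' -1 40
python3 -m jog '[{"linear":[0,0,0.08],"roll":0},{"linear":[0,0,0.08],"roll":0},{"linear":[0,0,0.08],"roll":0},{"linear":[0,0,0.08],"roll":0},{"linear":[0,0,0],"roll":0}]' -1 25
```

```text
time_s: 12.85
position: [0.4299, 0.0298, 0.024]
tool_rot: [[0.999, 0.051, 0.001], [0.051, -0.999, -0.0], [0.001, 0.0, -1.0]]
ft_force: [-0.8, -0.5, -1.0]
grip_width: 0.0243
gripper_force: 131.4
time_s: 13.27
position: [0.4301, 0.0296, 0.0114]
tool_rot: [[0.999, 0.05, 0.002], [0.05, -0.999, -0.0], [0.002, 0.0, -1.0]]
ft_force: [0.1, 0.3, 9.3]
grip_width: 0.0239
gripper_force: 133.0
```

```bash
python3 -m jog '[{"linear":[0,0,0.06],"roll":0},{"linear":[0,0,0.04],"roll":0},{"linear":[0,0,0],"roll":0}]'
python3 -m jog '[{"linear":[0,0,0],"roll":0},{"linear":[0,0,0],"roll":0},{"linear":[0,0,0],"roll":0},{"linear":[0,0,0],"roll":0},{"linear":[0,0,0],"roll":0},{"linear":[0,0,0],"roll":0}]' 1 25
python3 -m jog '[{"linear":[0,0,-0.3],"roll":0},{"linear":[0,0,-0.9],"roll":0},{"linear":[0,0,-1],"roll":0},{"linear":[0,0,-1],"roll":0},{"linear":[0,0,-1],"roll":0},{"linear":[0,0,-1],"roll":0},{"linear":[0,0,-0.9],"roll":0},{"linear":[0,0,-0.6],"roll":0},{"linear":[0,0,0],"roll":0}]'; python3 blue.py side13
```

```text
time_s: 13.52
position: [0.4319, 0.0293, 0.0088]
tool_rot: [[0.999, 0.05, 0.006], [0.05, -0.999, -0.001], [0.006, 0.001, -1.0]]
ft_force: [2.2, 1.4, 25.3]
grip_width: 0.0235
gripper_force: 135.5
time_s: 14.02
position: [0.4294, 0.0297, 0.0069]
tool_rot: [[0.999, 0.05, -0.0], [0.05, -0.999, 0.0], [-0.0, -0.0, -1.0]]
ft_force: [-0.5, -0.2, -0.0]
grip_width: 0.0852
gripper_force: 0.0
time_s: 14.77
position: [0.4309, 0.0295, 0.2796]
tool_rot: [[0.999, 0.05, 0.009], [0.05, -0.999, -0.002], [0.009, 0.002, -1.0]]
ft_force: [-0.1, -0.4, 0.3]
grip_width: 0.0856
gripper_force: 0.0
blue n 270 bbox 363 403 243 253
c [384.27037037 248.40740741] slope deg -174.66685594217054
cover bbox x,y,w,h,area [ 230  243   38   69 1926]
((245.02403259277344, 277.06988525390625), (38.7900505065918, 63.8350715637207), 7.594643592834473) [[222. 306.]
 [230. 243.]
 [268. 248.]
 [260. 311.]]
quad [[231, 243], [267, 258], [259, 311], [230, 302]]
```

```bash
python3 -m jog '[{"linear":[0,0,0],"roll":-0.86},{"linear":[0,0,0],"roll":-0.86},{"linear":[0,0,0],"roll":-0.86},{"linear":[0.586,-0.81,0],"roll":0},{"linear":[0.586,-0.81,0],"roll":0},{"linear":[0.586,-0.81,0],"roll":0},{"linear":[0.586,-0.81,0],"roll":0},{"linear":[0.586,-0.81,0],"roll":0},{"linear":[0.586,-0.81,0],"roll":0},{"linear":[0.586,-0.81,0],"roll":0},{"linear":[0.586,-0.81,0],"roll":0},{"linear":[0.586,-0.81,0],"roll":0}]'
python3 -m jog '[{"linear":[0,0,0.2],"roll":0},{"linear":[0,0,0],"roll":0},{"linear":[0,0,0],"roll":0}]'
python3 - <<'E'
from h import *
import cv2,pickle
s=env.observe();print(s['position'],s['tool_rot'][:,0],s['q'])
pickle.dump(cam('wrist'),open('w14.pkl','wb'))
cv2.imwrite("pics/wrist14.png",optics.get_image("wrist")[:,:,::-1])
E
```

```text
time_s: 15.82
position: [0.5532, 0.3695, 0.2728]
tool_rot: [[0.962, 0.272, -0.003], [0.272, -0.962, -0.001], [-0.003, 0.0, -1.0]]
ft_force: [1.1, -0.7, 0.9]
grip_width: 0.0857
gripper_force: 0.0
time_s: 16.07
position: [0.5528, 0.3671, 0.265]
tool_rot: [[0.962, 0.272, -0.004], [0.272, -0.962, -0.002], [-0.004, 0.001, -1.0]]
ft_force: [0.3, -0.1, 0.6]
grip_width: 0.0853
gripper_force: 0.0
[0.55284176 0.36707995 0.26498891] [ 0.96235846  0.27175476 -0.00394362] [ 2.33905831e+01  3.30780886e+01  4.96335224e+01 -1.42009360e-02
  9.75182404e+01  9.76198279e+01]
```

View pics/wrist14.png

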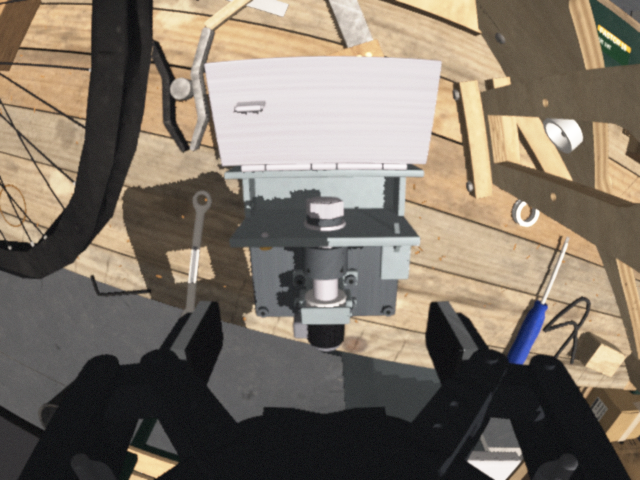

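The wrist view shows the cover wide open at (320,110) and the driver lying on the bench at (530,330). The bolt head is at (325,208), inside the gap between the rear plate edge (row 174) and the front plate edge (row 243, columns 231 to 419).

Run:
```python
from h import *
import pickle,cv2
C=pickle.load(open('w14.pkl','rb'))
def W(p,P): 
    c,s=np.cos(p[2]),np.sin(p[2]);P=np.array(P)/1e3; return np.array([p[0]+c*P[0]-s*P[1],p[1]+s*P[0]+c*P[1],P[2]])
for p in((.5535,.367,np.radians(15.8)),(.5505,.3672,np.radians(15.4))):
  for n,P in dict(fl=(-24.5,80,120),fr=(-24.5,-80,120),rl=(39.5,80,120),rr=(39.5,-80,120),bpl=(-156,87,12),bpr=(-156,-87,12),headtopf=(-6.5,0,98),headtopb=(6.5,0,98)).items(): print(n,proj('wrist',W(p,P),C).round(1),end=' ')
  print()
a=cv2.imread('pics/wrist14.png',0)
print('col325',[(v,int(a[v,318:332].mean())) for v in range(186,250,2)])
print('row205',[(u,int(a[200:206,u].mean())) for u in range(296,356,3)])
```

```text
fl [229.8 246.6] fr [419.7 246.6] rl [224.6 171. ] rr [425.  171.1] bpl [254.5 316.5] bpr [394.3 316.5] headtopf [324.8 218.7] headtopb [324.8 204.1] 
fl [228.7 249.1] fr [418.  250.4] rl [223.9 173.8] rr [423.9 175.2] bpl [253. 318.] bpr [392.4 318.9] headtopf [323.6 221.8] headtopb [323.7 207.3] 
col325 [(186, 201), (188, 200), (190, 189), (192, 178), (194, 178), (196, 143), (198, 94), (200, 106), (202, 128), (204, 200), (206, 227), (208, 227), (210, 227), (212, 227), (214, 222), (216, 214), (218, 177), (220, 98), (222, 106), (224, 107), (226, 119), (228, 214), (230, 166), (232, 74), (234, 67), (236, 69), (238, 110), (240, 119), (242, 105), (244, 108), (246, 133), (248, 90)]
row205 [(296, 71), (299, 71), (302, 71), (305, 73), (308, 86), (311, 145), (314, 153), (317, 154), (320, 156), (323, 154), (326, 155), (329, 151), (332, 163), (335, 181), (338, 187), (341, 202), (344, 205), (347, 203), (350, 203), (353, 204)]
```

```bash
python3 -m jog '[{"linear":[0.04,0,0.6],"roll":0},{"linear":[0,0,0.8],"roll":0},{"linear":[0,0,0.8],"roll":0},{"linear":[0,0,0.7],"roll":0},{"linear":[0,0,0.6],"roll":0},{"linear":[0,0,0.6],"roll":0},{"linear":[0,0,0.6],"roll":0},{"linear":[0,0,0.35],"roll":0},{"linear":[0,0,0],"roll":0},{"linear":[0,0,0],"roll":0}]'
```

```text
time_s: 16.95
position: [0.555, 0.3671, 0.0657]
tool_rot: [[0.963, 0.271, -0.0], [0.271, -0.963, -0.0], [-0.0, 0.0, -1.0]]
ft_force: [0.0, 0.1, 0.3]
grip_width: 0.0853
gripper_force: 0.0
```

```bash
python3 -m jog '[{"linear":[0,0,0.05],"roll":0},{"linear":[0,0,0],"roll":0},{"linear":[0,0,0],"roll":0},{"linear":[0,0,0],"roll":0},{"linear":[0,0,0],"roll":0},{"linear":[0,0,0],"roll":0},{"linear":[0,0,0],"roll":0},{"linear":[0,0,0],"roll":0},{"linear":[0,0,0],"roll":0},{"linear":[0,0,0],"roll":0},{"linear":[0,0,0],"roll":0},{"linear":[0,0,0],"roll":0}]' -1 70
python3 -m jog '[{"linear":[0,0,0],"roll":0},{"linear":[0,0,0],"roll":0},{"linear":[0,0,0],"roll":0},{"linear":[0,0,0],"roll":0},{"linear":[0,0,0],"roll":0},{"linear":[0,0,0],"roll":0},{"linear":[0,0,0],"roll":0},{"linear":[0,0,0],"roll":0},{"linear":[0,0,0],"roll":0},{"linear":[0,0,0],"roll":0},{"linear":[0,0,0],"roll":0},{"linear":[0,0,0],"roll":0}]'
python3 -c "
from rig import env;s=env.observe();print(s['wrist_torque'],s['grip_width'])"
```

```text
time_s: 17.95
position: [0.5553, 0.3675, 0.0644]
tool_rot: [[0.962, 0.272, 0.002], [0.272, -0.962, -0.001], [0.001, 0.001, -1.0]]
ft_force: [-0.5, -4.2, 6.5]
grip_width: 0.0311
gripper_force: 68.6
time_s: 18.95
position: [0.5553, 0.3675, 0.0644]
tool_rot: [[0.962, 0.272, 0.002], [0.272, -0.962, -0.001], [0.001, 0.001, -1.0]]
ft_force: [-1.5, -4.0, 6.4]
grip_width: 0.0317
gripper_force: 68.6
[-0.76562751  0.16608652 -0.00103332] 0.03171656092361739
```

```bash
python3 -m jog '[{"linear":[0,0,0],"roll":0},{"linear":[0,0,0],"roll":0},{"linear":[0,0,0],"roll":0},{"linear":[0,0,0],"roll":0},{"linear":[0,0,0],"roll":0},{"linear":[0,0,0],"roll":0},{"linear":[0,0,0],"roll":0},{"linear":[0,0,0],"roll":0},{"linear":[0,0,0],"roll":0},{"linear":[0,0,0],"roll":0},{"linear":[0,0,0],"roll":0},{"linear":[0,0,0],"roll":0}]' -1 100
python3 - <<'E'
from h import *
import cv2
for i in range(6):
    s=env.observe();print(s['time_s'],s['grip_width'],s['gripper_force'],s['wrist_torque'].round(2));w=optics.get_image("side")
cv2.imwrite('pics/side20.png',w[:,:,::-1])
E
```

```text
time_s: 19.95
position: [0.5553, 0.3676, 0.0645]
tool_rot: [[0.962, 0.272, 0.002], [0.272, -0.962, -0.001], [0.001, 0.001, -1.0]]
ft_force: [-1.6, -3.2, 6.9]
grip_width: 0.0303
gripper_force: 98.2
19.95 0.030339841236676393 98.16899880766869 [-0.76  0.25 -0.05]
20.0 0.03010416071952229 98.16860362887383 [-0.77  0.22 -0.01]
20.05 0.03015142213024856 98.16932246088982 [-0.8   0.24 -0.02]
20.1 0.030438230886557074 98.16950619220734 [-0.76  0.22  0.01]
20.15 0.030506847899856124 98.16927507519722 [-0.78  0.24 -0.02]
20.2 0.03077641985238549 98.16999480128288 [-0.77  0.18 -0.03]
```

```bash
Z='{"linear":[0,0,0],"roll":0}'; for i in 1 2 3 4 5 6 7 8 9 10 11 12; do python3 -m jog '[{"linear":[0,0,0],"roll":0},{"linear":[0,0,0],"roll":0},{"linear":[0,0,0],"roll":0},{"linear":[0,0,0],"roll":0},{"linear":[0,0,0],"roll":0},{"linear":[0,0,0],"roll":0},{"linear":[0,0,0],"roll":0},{"linear":[0,0,0],"roll":0},{"linear":[0,0,0],"roll":0},{"linear":[0,0,0],"roll":0},{"linear":[0,0,0],"roll":0},{"linear":[0,0,0],"roll":0}]' | egrep 'time|ft_|grip' | tr '\n' ' '; echo; done
python3 - <<'E'
from h import *
import cv2
w=optics.get_image("side")[:,:,::-1];cv2.imwrite('pics/side21.png',w)
d=cv2.absdiff(w,cv2.imread('pics/side20.png')).max(2)
v,u=np.nonzero(d>40);print(len(u),[(int(a),int(b),int(d[b,a])) for a,b in zip(u,v)][:40])
E
```

```text
time_s: 21.25 ft_force: [-1.3, -4.1, 7.1] grip_width: 0.0302 gripper_force: 98.2 
time_s: 22.25 ft_force: [-1.7, -3.9, 7.8] grip_width: 0.0301 gripper_force: 98.2 
time_s: 23.25 ft_force: [-1.1, -4.2, 7.1] grip_width: 0.0303 gripper_force: 98.2 
time_s: 24.25 ft_force: [-1.0, -3.6, 7.5] grip_width: 0.0307 gripper_force: 98.2 
time_s: 25.25 ft_force: [-1.2, -3.8, 8.5] grip_width: 0.0302 gripper_force: 98.2 
time_s: 26.25 ft_force: [-1.9, -4.0, 8.0] grip_width: 0.0299 gripper_force: 98.2 
time_s: 27.25 ft_force: [-0.5, -4.2, 7.7] grip_width: 0.0303 gripper_force: 98.2 
time_s: 28.25 ft_force: [-1.2, -4.1, 8.0] grip_width: 0.0303 gripper_force: 98.2 
time_s: 29.25 ft_force: [-1.7, -4.1, 7.9] grip_width: 0.0302 gripper_force: 98.2 
time_s: 30.25 ft_force: [-1.7, -3.9, 7.9] grip_width: 0.0307 gripper_force: 98.2 
time_s: 31.25 ft_force: [-1.8, -3.8, 7.6] grip_width: 0.0304 gripper_force: 98.2 
time_s: 32.25 ft_force: [-1.3, -4.3, 7.3] grip_width: 0.0302 gripper_force: 98.2 
377 [(329, 286, 57), (330, 286, 62), (331, 286, 60), (332, 286, 55), (333, 286, 49), (310, 287, 49), (311, 287, 60), (312, 287, 64), (313, 287, 65), (314, 287, 63), (315, 287, 55), (328, 287, 58), (329, 287, 82), (330, 287, 91), (331, 287, 90), (332, 287, 88), (333, 287, 78), (334, 287, 53), (309, 288, 43), (310, 288, 79), (311, 288, 98), (312, 288, 106), (313, 288, 101), (314, 288, 97), (315, 288, 87), (316, 288, 60), (328, 288, 74), (329, 288, 104), (330, 288, 116), (331, 288, 117), (332, 288, 116), (333, 288, 106), (334, 288, 71), (309, 289, 43), (310, 289, 93), (311, 289, 129), (312, 289, 138), (313, 289, 132), (314, 289, 127), (315, 289, 117)]
```

```bash
python3 -c "
from rig import env;print(env.close_job())"
```

```text
the job is handed in; nothing more can be done
None
```

I levered the cover off its catch and swung it right open, laid the screwdriver back on the bench, and handed the job in at about 32 s with the bolt head still held at 98 N. The side camera shows the nut has backed off by roughly 11 mm; that is a pixel estimate, since I had no direct reading of the nut and no verdict came back.

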